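Wedge a nut can tight in the settling plate and switch the plate on under its guard

ROBOT

A 6-joint arm with a two-finger parallel gripper is mounted at the origin on a cart in front of the work surface, level with it; the furniture and walls round the work are solid. World frame = base frame: x ahead of the robot, y to its left, z up, the work surface at z = 0. Lengths are in m, angles in rad, forces in N, time in s.
With the tool pointing down it reaches from about 0.375 to 0.925 m from the base axis. Payload 5.7 kg.
Tool frame: the origin (TCP) lies at the very end of the fingers, on their centre line; the grasp point (between the pads) lies 19 mm behind it; z points along the fingers, y is the direction in which the jaws open and shut (so a half turn about z gives the same grasp; the last joint's range is limited). The gripper opens to 88 mm and grips with 3 to 60 N. Pads are 20 mm wide; open, the fingers measure 115 mm over their backs; the gripper's body (75 mm by 178 mm) begins 61 mm behind the grasp point.
Start: joints at [-1.236, 0.359, 1.51, -0, 1.272, -0.115], TCP at [0.261, -0.54, 0.223] pointing down, gripper open.
Joint ranges: [-2.97, 2.97], [-1.01, 2.36], [0.21, 2.38], [-0.96, 4.11], [0.2, 2.71], [-2.98, 2.98]. Speed limits (rad/s): [2.39, 2.39, 3.14, 3.14, 3.14, 3.14].

INTERFACE

Orientations are given as a rotation vector (axis times angle).
In Python, from workcell import state, vision, job, finder gives the robot as it stands.
- The arm moves only by the tool jog_arm, never from a script. Its argument "increments" is a list of rows, each an object of numbers: "dx", "dy", "dz": the shift along the tool's x, y, z in mm; "twist": the turn about the tool's z in degrees; "grip": the closure, from -1 (fully open) to 1 (shut). A call has 1 to 12 rows; each row shifts and turns the pose as measured when the row begins, along the tool's axes as they then stand; what a row does not reach is not made up. A row lasts 1/12 s, in which the tool goes at most 41.7 mm and 7.16 degrees, less where a joint would pass 70% of its speed; a pose out of reach is approached as far as the arm can. A call is refused whole if a number of a shift passes 41.7 or a number of a turn 7.16, either way. A call with a gripper value outside its range is refused whole. The fingers move at their own pace and stop on an object; "squeeze" is the grip in N (left out, the last holds). Time passes only in rows, so rows that do not move let the fingers close. It gives the time, the measured TCP pose, the force and the opening at its end, in the units of the state.
- state(): the state, without advancing time (a new reading comes with each control period).
- vision.capture(name): name is "scene" or "top" or "wrist"; returns the picture (384x512x3 uint8, blue, green, red); there is no depth.
- vision.calibration(name): a dict with "K" (3x3 intrinsics, pixels), "rvec" (rotation vector, rad) and "tvec" (3), from world to camera coordinates, as OpenCV has them. Camera axes: x right, y down, z forward; pixel columns grow to the right and rows downward; lengths in m; the calibration is good to about 2 mm. A picture is of the moment at which its call begins: read the wrist's pose just before it. calibration takes no time and is no camera call; for the wrist camera it gives the pose at the moment of the call.
- job.hand_in(): hands the job in, once; it reports no verdict.
Trained networks look in the newest picture that a camera, given by its name, has taken for a name from the list of things; names that differ only in an ending like _2 or _b are one class to them, and where a whole thing is asked for, a point or a joint stands for the part that bears it (a point fixed in the world has none). Each returns a list of dicts, best first, with "conf" (0 to 1); they miss things now and then, are a little off and sometimes report something else, mostly with a low value. They report only what shows in the picture. A call takes as long as a camera call. They do not tell look-alikes from the thing itself.
- finder.look_for(camera, target): "at" ([x, y, z] in m, in world coordinates, good to about 4 mm: the middle of the surface that is visible of it).
- finder.pinpoint(camera, target): "at" ([x, y, z] in m, in world coordinates, good to about 4 mm: a listed point, or the origin of a listed thing).
The state is a dict: "time": time; "qpos": joint angles; "qd": joint speeds; "effort": joint torques, N m; "tool_pos": TCP position; "tcp_rot": TCP orientation; "ft_force": force on the tool from outside, world axes, zero at the start; "moment": the same for the moment, N m; "finger_gap": finger opening in m.
Only numpy, scipy, OpenCV 4.12 (cv2) and the standard library are available. Lean on these libraries where they do the work, as an engineer would, in place of code of your own. Each camera call takes 0.05 s, during which the arm holds its last target.

TASK

Lock the nut can in the nest of the settling plate: push the orange wedge in between the can and the left fence until it jams and the can is tight against the right and back walls. Only then lift the red sprung cover on the grey switch box, flip the toggle under it fully over to the far side, and let the cover fall shut again. Leave the can standing in its nest and do not disturb the pads, clip and tape roll lying nearby.

Things in the scene. Friction and masses are not known exactly. Their poses are not given: they have to be found in the camera images.
- settling_plate: Fixed aluminium deck 134 (x -82 to +52) x 112 mm (y), its top 18 mm above the table, with three blue walls (tops 51 mm above the table) that form a nest for one can. Origin: on the table, 15 mm behind its middle; x points away from the robot into the nest, y left, z up. The front is open. So is the back between back wall and left fence: the wedge's nose may pass there.
- nest_floor (a point): Point on the deck's top face straight above the plate's origin, same axes. Inner wall faces from here: right wall y = -48 mm (x -41 to 49), back wall x = +41 mm (y -55 to +19), left fence y = +35 mm (x -16 to +46, 12 mm thick, its front end flared outwards to x = -26, y = 45). A can tight in the corner has its axis at x = 6, y = -13 mm.
- nut_can: Round can of brown nuts with a white lid, 70 mm across, 45 mm high, about 145 g, standing loose on the deck in the nest with a few mm of play. Origin: centre of its underside.
- wedge: Loose orange wedge 60 mm long (x), 30 high, about 45 g, on the deck, its nose in the mouth between can and left fence. 8 mm thick at the nose (+x), 18 mm at the tail (towards the robot). Origin: underside, mid-length, on the straight face (+y side) that slides along the fence; the tapered face bears on the can. Starts 49 to 53 mm short; jams at about x = +4 mm in the plate's frame.
- wedge_tail (a point): Centre of the wedge's flat tail face (18 x 30 mm), the face to push, 30 mm behind the wedge's origin and 15 mm above the deck. Push it along the plate's +x: a few N, rising sharply as it jams; about 10 N are enough. Jammed, the tail stands about 10 mm in front of the fence's front end.
- switch_box: Fixed grey switch box; origin: on the table under its middle; x points away from the robot, y left, z up. Housing x -30 to +48 mm, y +-42 mm, top 44 mm above the table (46.5 mm on the plate round the toggle). The space in front of it is free down to the table.
- cover (a joint): Red guard cover (rad): 0 shut, 1.75 open. Hollow hood 64 mm wide, top 104 mm above the table when shut, front wall 73 to 76 mm before the hinge; the near edge swings up and away. A weak spring shuts it (0.5 to 1 N at the lip); it never stays open. With a fingertip inclined 45 degrees forward under the lip, 0.6 rad is enough to slide on to the toggle while the finger keeps the cover up.
- cover_lip (a point): Middle of the near lower edge of the cover's lip (moves with the cover): 88 mm from the hinge axis, 53.5 mm above the table when shut. The lip is a 56 mm wide, 4 mm thick tab at the foot of the front wall; it juts 22 mm beyond the housing's front, with nothing beneath: a fingertip fits under it from the front.
- cover_hinge (a point): Middle of the cover's hinge axis, which runs along the box's y: 36 mm behind the box's origin (its +x side), 51 mm above the table.
- toggle (a joint): Angle of the steel toggle under the cover (rad): 0 leaning to the robot (off), 0.44 leaning away (on). It swings about the box's y, pivot at x = -5, z = 48 mm in the box's frame, stays where it is left, and needs about 1 N at the tip.
- toggle_tip (a point): Centre of the toggle's round end, a ball of 13 mm diameter 44 mm from its pivot: at x = -15, z = 91 mm in the box's frame when off, x = +5, z = 91 mm when on.
- clip: Bystander: black spring clip with wire loops, 31 x 40 x 37 mm. Origin: centre of its underside.
- foam_pad: Bystander: small flat yellowish seal pad, 25 x 42 x 9 mm, on the table in front of the gap between plate and switch box. Origin: centre of its underside.
- tape_roll: Bystander: roll of pale tape lying flat, 82 mm across, 24 mm high. Origin: centre of its underside.
- spare_pad: Bystander: a second yellowish seal pad, 25 x 42 x 14 mm, on the table behind that gap. Origin: centre of its underside.
Mind the look-alikes: they are no part of the job. What is shaped like the wedge but green is not meant.

How it is judged:
On the way, in this order (a step that is already met when the one before it is completed fails the run):
1. the wedge is driven home and the can is tight against the right and back walls, with the toggle still off (x of wedge in the frame of settling_plate above -0.004 m and z of each of wedge, nut_can in the frame of settling_plate below 0.023 m and y of nut_can in the frame of settling_plate below -0.0113 m and x of nut_can in the frame of settling_plate above 0.002 m and angle between nut_can's own z axis and vertical below 0.1 rad and value of joint toggle below 0.2 rad), for 0.2 s.
2. with the cover raised, the toggle is flipped over to the far side (value of joint toggle above 0.36 rad and value of joint cover above 0.3 rad), for 0.1 s.
At the end, for the whole second after the job is handed in: The wedge lies on the deck within 8 mm of jamming (origin beyond x = -4 mm in the plate's frame); the can stands upright, within 2 mm of the right wall and 4 mm of the back wall; the toggle is over (0.36 rad or more); the cover is shut (under 0.06 rad); can and wedge are at rest (x of wedge in the frame of settling_plate above -0.004 m and z of each of wedge, nut_can in the frame of settling_plate below 0.023 m and y of nut_can in the frame of settling_plate below -0.0113 m and x of nut_can in the frame of settling_plate above 0.002 m and angle between nut_can's own z axis and vertical below 0.1 rad and value of joint toggle above 0.36 rad and value of joint cover below 0.06 rad and linear speed of each of nut_can, wedge below 0.02 m/s); the robot touches nothing.
It fails at once if a loose bystander is shifted by more than 30 mm (distance of any of foam_pad, spare_pad, clip, tape_roll from where it was at the start of the episode above 0.03 m).
It fails at once if the toggle is flipped before the can is locked (value of joint toggle above 0.25 rad and not (x of wedge in the frame of settling_plate above -0.006 m)).
It also fails if it takes over 48 s, if anything falls off the work surface, if the arm or the gripper's body presses on something with over 40 N, if the wrist force passes 120 N, or if a joint passes its speed limit or range.

## Working session

There is one attempt and no reset: what is moved stays moved. The work goes in short steps, Python scripts to look and compute and a tool call to move; the robot and the scene stay as the last step left them, time stands still between calls to the robot, and variables do not carry over. Pictures are saved under pics/ and viewed, and the job is handed in when it is done.

Besides the shell and the picture viewer there is one more tool, called after "Request:" by a JSON object that holds its "method" and its "body". jog_arm: Moves the arm, as the interface text tells. Its arguments: {"type":"object","properties":{"increments":{"type":"array"},"squeeze":{"type":"number"}},"required":["increments"]}

```bash
ls; mkdir -p pics; python3 - <<'E'
from workcell import state, vision, job, finder
import cv2, numpy as np
print(state())
for c in ["scene","top"]:
    im=vision.capture(c); cv2.imwrite(f"pics/{c}0.png",im)
    for t in ["settling_plate","nest_floor","nut_can","wedge","wedge_tail","switch_box","cover_lip","cover_hinge","clip","foam_pad","tape_roll","spare_pad"]:
        r=finder.pinpoint(c,t)
        print(c,t,[(np.round(d['at'],3).tolist(),round(d['conf'],2)) for d in r[:3]])
E
```

```text
pics
{'time': 0.0, 'qpos': array([-1.23609068e+00,  3.59508197e-01,  1.51143302e+00,  2.11840465e-05,
        1.27251524e+00, -1.15091564e-01]), 'qd': array([-0.00022317, -0.00099249,  0.00024909,  0.00046746, -0.00188066,
       -0.00139507]), 'effort': array([ 6.49076301e-04, -5.15375984e+01, -2.70721471e+01,  6.77361572e-02,
        3.51836847e-02, -1.36775197e-04]), 'tool_pos': array([ 0.26064288, -0.53965324,  0.22180749]), 'tcp_rot': array([-3.06067115e+00, -7.00175596e-01,  2.89055034e-04]), 'ft_force': array([-0.28639989, -0.22240478,  0.02841767]), 'moment': array([ 0.02437126, -0.00338142,  0.00938789]), 'finger_gap': 0.08772309125916347}
scene settling_plate [([0.476, 0.181, -0.0], 0.93)]
scene nest_floor [([0.478, 0.178, 0.019], 0.68)]
scene nut_can [([0.476, 0.168, 0.017], 0.8)]
scene wedge [([0.444, 0.226, 0.012], 0.78), ([0.292, 0.253, -0.004], 0.54)]
scene wedge_tail [([0.263, 0.237, 0.014], 0.81), ([0.417, 0.226, 0.036], 0.7), ([0.423, 0.376, -0.0], 0.33)]
scene switch_box [([0.419, 0.377, -0.002], 0.88)]
scene cover_lip [([0.372, 0.387, 0.056], 0.67)]
scene cover_hi
[... 376 characters left out ...]
, ([0.414, 0.224, 0.031], 0.73)]
top nut_can [([0.471, 0.169, 0.02], 0.83)]
top wedge [([0.726, 0.25, -0.004], 0.65), ([0.292, 0.254, 0.004], 0.53), ([0.443, 0.227, 0.02], 0.43)]
top wedge_tail [([0.749, 0.229, 0.02], 0.73), ([0.261, 0.232, 0.018], 0.57), ([0.613, 0.033, 0.002], 0.56)]
top switch_box [([0.419, 0.372, -0.001], 0.85)]
top cover_lip [([0.368, 0.389, 0.053], 0.63)]
top cover_hinge [([0.452, 0.366, 0.051], 0.86)]
top clip [([0.576, -0.102, 0.003], 0.55), ([0.415, 0.225, 0.026], 0.16)]
top foam_pad [([0.394, 0.265, 0.002], 0.66)]
top tape_roll [([0.611, 0.034, 0.002], 0.84)]
top spare_pad [([0.539, 0.267, 0.004], 0.73), ([0.416, 0.228, 0.032], 0.66), ([0.373, 0.391, 0.053], 0.25)]
```

View pics/scene0.png

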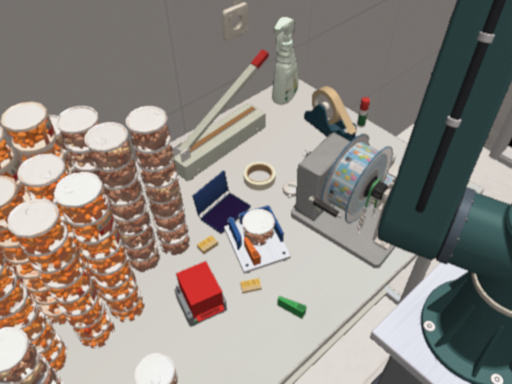

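View pics/top0.png

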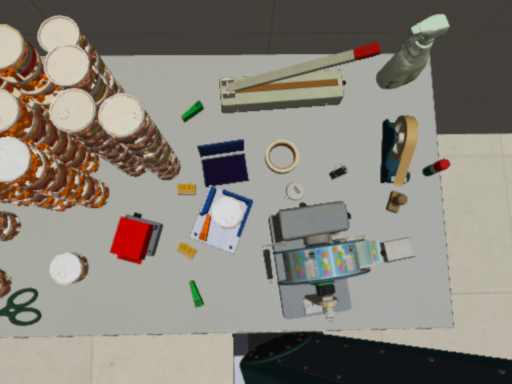

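```bash
cat > h.py <<'E'
import numpy as np, cv2
from workcell import state, vision, job, finder
def cam(c):
    k=vision.calibration(c); R=cv2.Rodrigues(np.array(k['rvec'],float))[0]; return np.array(k['K'],float),R,np.array(k['tvec'],float).ravel()
def ray(C,p):
    K,R,t=C; d=R.T@np.linalg.solve(K,[p[0],p[1],1.]); return -R.T@t,d/np.linalg.norm(d)
def atz(C,p,z):
    o,d=ray(C,p); return o+d*(z-o[2])/d[2]
def proj(C,P):
    K,R,t=C; q=(R@np.atleast_2d(P).T).T+t; q=(K@q.T).T; return q[:,:2]/q[:,2:]
def tri(pairs):
    A=np.zeros((3,3));b=np.zeros(3)
    for C,p in pairs:
        o,d=ray(C,p);M=np.eye(3)-np.outer(d,d);A+=M;b+=M@o
    return np.linalg.solve(A,b)
E
python3 - <<'E'
from h import *
S=cam('scene');T=cam('top')
print(ray(S,(256,192)),ray(T,(256,192)))
# machine features
print('block near left top', tri([(S,(302,172)),(T,(272,239))]), tri([(S,(305,153)),(T,(275,212))]))
print('spool top',tri([(S,(377,143)),(T,(340,262))]))
for p in [(352,205),(275,212),(272,239),(283,318),(350,315),(365,245),(412,250)]: print(p,[np.round(atz(T,p,z),3)[:2] for z in (0,.1,.2)])
s=cv2.imread('pics/scene0.png');t=cv2.imread('pics/top0.png')
cv2.imwrite('pics/sc.png',cv2.resize(s[160:330,160:330],None,fx=3.5,fy=3.5,interpolation=2))
cv2.imwrite('pics/tc.png',cv2.resize(t[170:320,100:290],None,fx=4,fy=4,interpolation=2))
E
```

```text
(array([-0.03601634,  0.63276277,  0.91340633]), array([ 0.50301002, -0.45070772, -0.73745743])) (array([0.38121834, 0.13297947, 0.95929704]), array([ 0.152897  , -0.03726534, -0.98753927]))
block near left top [0.41669226 0.08397904 0.20259982] [0.45212837 0.06645931 0.22182099]
spool top [ 0.35834476 -0.04633325  0.24057568]
(352, 205) [array([ 0.494, -0.138]), array([ 0.482, -0.109]), array([ 0.471, -0.081])]
(275, 212) [array([0.48 , 0.052]), array([0.47, 0.06]), array([0.459, 0.069])]
(272, 239) [array([0.415, 0.061]), array([0.411, 0.068]), array([0.408, 0.076])]
(283, 318) [array([0.231, 0.04 ]), array([0.246, 0.049]), array([0.262, 0.059])]
(350, 315) [array([ 0.234, -0.118]), array([ 0.249, -0.092]), array([ 0.265, -0.066])]
(365, 245) [array([ 0.396, -0.164]), array([ 0.395, -0.133]), array([ 0.393, -0.102])]
(412, 250) [array([ 0.382, -0.277]), array([ 0.382, -0.234]), array([ 0.382, -0.192])]
```

View pics/sc.png

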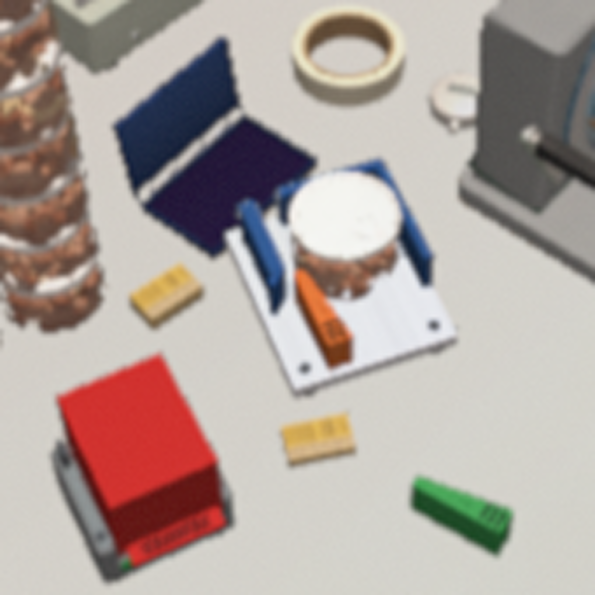

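View pics/tc.png

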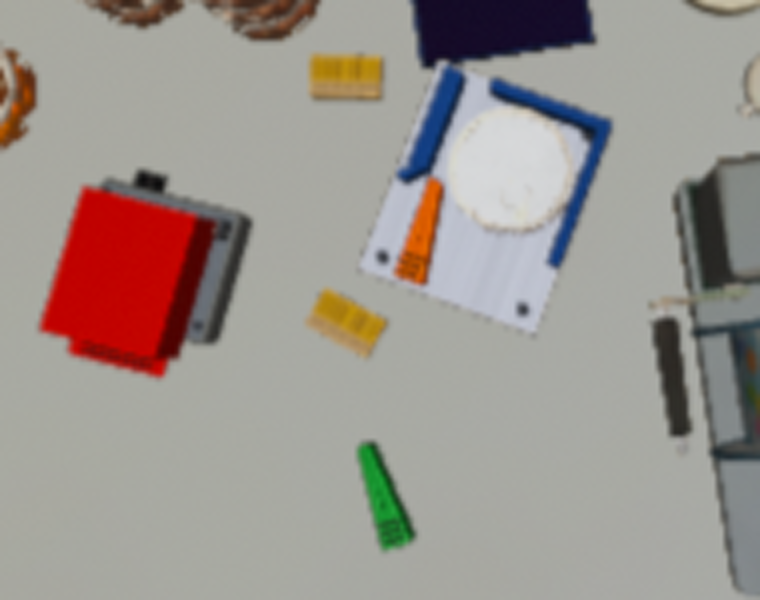

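```bash
python3 - <<'E'
from h import *
from scipy.optimize import least_squares
S=cam('scene');T=cam('top')
t=lambda p:((p[0]+.5)/4-.5+100,(p[1]+.5)/4-.5+170)
s=lambda p:((p[0]+.5)/3.5-.5+160,(p[1]+.5)/3.5-.5+160)
# plate: model pts (plate frame, z table) 
obs=[(T,t((360,268)),(-.082,.056,.018)),(T,t((537,334)),(-.082,-.056,.018)),(T,t((611,119)),(.052,-.056,.051)),
(S,s((297,384)),(-.082,.056,.018)),(S,s((457,335)),(-.082,-.056,.018)),(S,s((383,160)),(.052,-.056,.051))]
def f(q,obs):
    c,sn=np.cos(q[2]),np.sin(q[2]);r=[]
    for C,p,P in obs:
        w=np.array([q[0]+c*P[0]-sn*P[1],q[1]+sn*P[0]+c*P[1],P[2]]); r+=list(proj(C,w)[0]-p)
    return np.array(r)
r=least_squares(f,[.477,.179,-.3],args=(obs,));print('plate',r.x,np.degrees(r.x[2]),np.round(r.fun,1))
# box: shut cover top corners z=.104: x from hinge -.076 .. ; hinge x=.036 -> -.040 front; y +-.032
ob=[(T,t((41,331)),(-.040,.032,.104)),(T,t((159,357)),(-.040,-.032,.104)),
(S,s((109,508)),(-.040,.032,.104)),(S,s((216,460)),(-.040,-.032,.104)),
(T,t((70,352)),(-.052,.028,.0555)),(T,t((163,377)),(-.052,-.028,.0555)),(T,t((215,343)),(-.03,-.042,.044)),(T,t((250,215)),(.048,-.042,.044))]
r=least_squares(f,[.419,.375,-.27],args=(ob,));print('box',r.x,np.degrees(r.x[2]),np.round(r.fun,1))
E
```

```text
plate [ 0.47827299  0.17721812 -0.37625849] -21.558023719721227 [-1.6  0.3 -1.3  0.6  0.6 -0.6 -0.2  0.9  1.4 -0.7  0.1 -2.7]
box [ 0.42029827  0.37205485 -0.28315302] -16.22347278980131 [-0.6 -0.8 -1.1  0.7  1.5 -2.   2.4 -1.7 -0.7 -0.3  0.2  0.1 -2.7  0.6
 -1.3 -0.6]
```

The target wedge is the orange one (scene 252,250; top 205,229). The green look-alikes are at top (196,292) and (192,111), and the crops confirm the orange wedge sits on the white plate beside the can. The red hood is at top (135,240). The machine at about y -0.28..0.08 is up to 0.24 m tall, so I'll raise the arm and cross above it.

Request:
{"method": "jog_arm", "body": {"increments": [{"dz": -20,"twist": 6.8,"grip": 1},{"dz": -20,"twist": 6.8,"grip": 1},{"dz": -20,"twist": 6.8,"grip": 1},{"dz": -20,"twist": 6.8,"grip": 1},{"dz": -20,"twist": 6.8,"grip": 1},{"dz": -20,"twist": 6.8,"grip": 1},{"dz": -10,"twist": 6.5,"grip": 1}], "squeeze": 20}}

```text
invalid input at $.increments[0]: expected keys dx, dy, dz, twist, grip
```

Request:
{"method": "jog_arm", "body": {"increments": [{"dx": 0,"dy": 0,"dz": -20,"twist": 6.8,"grip": 1},{"dx": 0,"dy": 0,"dz": -20,"twist": 6.8,"grip": 1},{"dx": 0,"dy": 0,"dz": -20,"twist": 6.8,"grip": 1},{"dx": 0,"dy": 0,"dz": -20,"twist": 6.8,"grip": 1},{"dx": 0,"dy": 0,"dz": -20,"twist": 6.8,"grip": 1},{"dx": 0,"dy": 0,"dz": -20,"twist": 6.8,"grip": 1},{"dx": 0,"dy": 0,"dz": -10,"twist": 6.5,"grip": 1}], "squeeze": 20}}

```text
time: 1.88
tool_pos: [0.2599, -0.5376, 0.3538]
tcp_rot: [-3.067, 0.639, 0.008]
ft_force: [0.4, 0.5, -0.7]
finger_gap: 0.0446
```

Request:
{"method": "jog_arm", "body": {"increments": [{"dx": 3,"dy": -37,"dz": 0,"twist": 0,"grip": 1},{"dx": 3,"dy": -37,"dz": 0,"twist": 0,"grip": 1},{"dx": 3,"dy": -37,"dz": 0,"twist": 0,"grip": 1},{"dx": 3,"dy": -37,"dz": 0,"twist": 0,"grip": 1},{"dx": 3,"dy": -37,"dz": 0,"twist": 0,"grip": 1},{"dx": 3,"dy": -37,"dz": 0,"twist": 0,"grip": 1},{"dx": 3,"dy": -37,"dz": 0,"twist": 0,"grip": 1},{"dx": 3,"dy": -37,"dz": 0,"twist": 0,"grip": 1},{"dx": 3,"dy": -37,"dz": 0,"twist": 0,"grip": 1},{"dx": 3,"dy": -37,"dz": 0,"twist": 0,"grip": 1},{"dx": 3,"dy": -37,"dz": 0,"twist": 0,"grip": 1},{"dx": 3,"dy": -37,"dz": 0,"twist": 0,"grip": 1}]}}

```text
time: 2.88
tool_pos: [0.4795, -0.14, 0.3588]
tcp_rot: [3.065, -0.673, 0.005]
ft_force: [0.5, -0.5, -0.2]
finger_gap: 0.0004
```

Request:
{"method": "jog_arm", "body": {"increments": [{"dx": -21,"dy": -30,"dz": 2,"twist": -0.3,"grip": 1},{"dx": -21,"dy": -30,"dz": 2,"twist": -0.3,"grip": 1},{"dx": -21,"dy": -30,"dz": 2,"twist": -0.3,"grip": 1},{"dx": -21,"dy": -30,"dz": 2,"twist": -0.3,"grip": 1},{"dx": -21,"dy": -30,"dz": 2,"twist": -0.3,"grip": 1},{"dx": -21,"dy": -30,"dz": 2,"twist": -0.3,"grip": 1},{"dx": -21,"dy": -30,"dz": 2,"twist": -0.3,"grip": 1},{"dx": -21,"dy": -30,"dz": 2,"twist": -0.3,"grip": 1},{"dx": -21,"dy": -30,"dz": 2,"twist": -0.3,"grip": 1},{"dx": -21,"dy": -30,"dz": 2,"twist": -0.3,"grip": 1},{"dx": 0,"dy": 0,"dz": 0,"twist": -0.3,"grip": 1}]}}

```text
time: 3.8
tool_pos: [0.403, 0.2406, 0.3373]
tcp_rot: [-3.087, 0.572, -0.016]
ft_force: [-0.3, -0.5, -0.2]
finger_gap: 0.0005
```

```bash
python3 - <<'E'
from h import *
s=state();print(s['time'],s['tool_pos'],s['tcp_rot'],s['qpos'])
W=cam('wrist');print('cam pos',-W[1].T@W[2],'axis',W[1][2])
im=vision.capture('wrist');cv2.imwrite('pics/w1.png',im)
for t in ["nest_floor","nut_can","wedge","wedge_tail","cover_lip","cover_hinge"]:
    print(t,[(np.round(d['at'],4).tolist(),round(d['conf'],2)) for d in finder.pinpoint('wrist',t)[:3]])
E
```

```text
3.8 [0.40297139 0.24061585 0.3373027 ] [-3.08717422  0.57224308 -0.01560191] [ 0.39417612  0.06824532  1.6088     -0.00395034  1.45524337  2.3319721 ]
cam pos [0.4634742  0.21600524 0.50034541] axis [-0.21929803  0.08865361 -0.97162179]
nest_floor [([0.4783, 0.1775, 0.0204], 0.89)]
nut_can [([0.4771, 0.167, 0.0212], 0.78), ([0.3919, 0.2715, -0.0027], 0.74), ([0.4461, 0.2235, 0.017], 0.65)]
wedge [([0.2923, 0.2525, 0.0009], 0.81), ([0.4456, 0.2252, 0.015], 0.57)]
wedge_tail [([0.2645, 0.2377, 0.0165], 0.65), ([0.4107, 0.2276, 0.0331], 0.58)]
cover_lip [([0.3671, 0.3882, 0.0555], 0.63)]
cover_hinge [([0.4572, 0.3663, 0.0493], 0.65)]
```

View pics/w1.png

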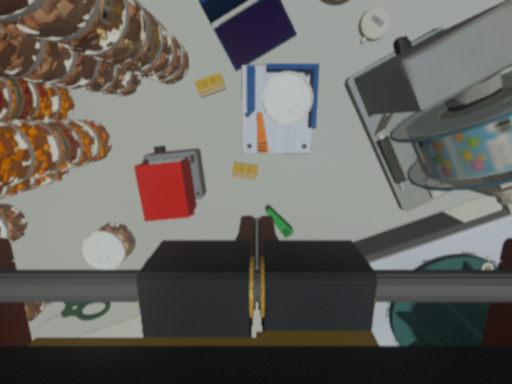

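Request:
{"method": "jog_arm", "body": {"increments": [{"dx": -4,"dy": 1,"dz": 36,"twist": 0,"grip": 1},{"dx": -4,"dy": 1,"dz": 36,"twist": 0,"grip": 1},{"dx": -4,"dy": 1,"dz": 36,"twist": 0,"grip": 1},{"dx": -4,"dy": 1,"dz": 36,"twist": 0,"grip": 1},{"dx": -4,"dy": 1,"dz": 36,"twist": 0,"grip": 1},{"dx": -4,"dy": 0,"dz": 36,"twist": 0,"grip": 1},{"dx": -4,"dy": 0,"dz": 36,"twist": 0,"grip": 1},{"dx": 0,"dy": 0,"dz": 15,"twist": 0,"grip": 1},{"dx": 0,"dy": 0,"dz": 0,"twist": 0,"grip": 1}]}}

```text
time: 4.9
tool_pos: [0.394, 0.231, 0.0666]
tcp_rot: [-3.072, 0.618, -0.045]
ft_force: [0.6, 0.2, 0.5]
finger_gap: 0.0008
```

```bash
cat >> h.py <<'E'
import sys
from scipy.spatial.transform import Rotation as Ro
PL=(.478,.1775,np.radians(-21.5)); BX=(.4195,.3735,np.radians(-16.0))
def infr(p,F):
    d=np.array(p[:2])-F[:2]; c,s=np.cos(F[2]),np.sin(F[2]); return np.array([c*d[0]+s*d[1],-s*d[0]+c*d[1],p[2]])
def rep(F=PL):
    s=state();R=Ro.from_rotvec(s['tcp_rot']).as_matrix()
    print('t',round(s['time'],2),'tcp',np.round(s['tool_pos'],4),'inframe mm',np.round(1e3*infr(s['tool_pos'],F),1),'yaw',round(np.degrees(np.arctan2(R[1,0],R[0,0])),2),'zax',np.round(R[:,2],3),'f',np.round(s['ft_force'],1)); return s,R
E
python3 - <<'E'
from h import *
rep()
for c in ['wrist','scene']:
    im=vision.capture(c);cv2.imwrite(f'pics/{c}2.png',im)
s=cv2.imread('pics/scene2.png');cv2.imwrite('pics/sc2.png',cv2.resize(s[160:330,160:330],None,fx=3.5,fy=3.5,interpolation=2))
E
```

```text
t 4.9 tcp [0.394  0.231  0.0666] inframe mm [-97.7  19.   66.6] yaw -22.75 zax [ 0.03   0.002 -1.   ] f [0.6 0.2 0.5]
```

View pics/wrist2.png

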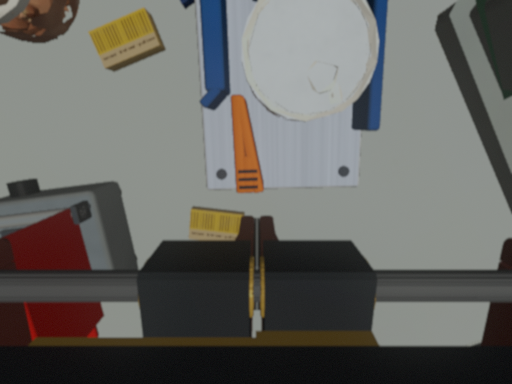

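View pics/sc2.png

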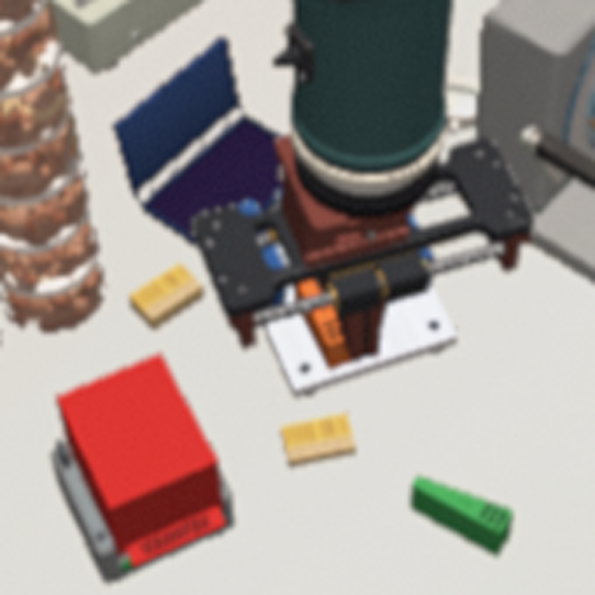

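```bash
python3 - <<'E'
from h import *
W=cam('wrist')
for n,p,z in [('tailL',(237,191),.048),('tailR',(263,191),.048),('noseL',(232,97),.048),('noseR',(244,97),.048),('deckFL',(207,189),.018),('deckFR',(358,186),.018),('fenceR front',(354,129),.051),('rightwall in',(379,129),.051),('flare',(206,107),.051),('flare2',(227,93),.051)]:
    print(n,np.round(1e3*infr(atz(W,p,z),PL),1))
E
```

```text
tailL [-75.8  32.   48. ]
tailR [-76.1  15.3  48. ]
noseL [-18.1  32.9  48. ]
noseR [-18.2  25.7  48. ]
deckFL [-80.5  57.   18. ]
deckFR [-80.3 -54.8  18. ]
fenceR front [-38.4 -39.8  51. ]
rightwall in [-38.7 -54.7  51. ]
flare [-23.7  48.3  51. ]
flare2 [-16.   35.5  51. ]
```

Request:
{"method": "jog_arm", "body": {"increments": [{"dx": -6,"dy": -4,"dz": 0,"twist": -0.7,"grip": 1},{"dx": -5,"dy": -3,"dz": 12,"twist": -0.7,"grip": 1},{"dx": 0,"dy": 0,"dz": 14,"twist": 0,"grip": 1},{"dx": 0,"dy": 0,"dz": 10,"twist": 0,"grip": 1},{"dx": 0,"dy": 0,"dz": 0,"twist": 0,"grip": 1}]}}

```text
time: 5.42
tool_pos: [0.3978, 0.2464, 0.0406]
tcp_rot: [-3.067, 0.579, -0.074]
ft_force: [0.1, 1.1, -0.6]
finger_gap: 0.0007
```

```bash
python3 - <<'E'
from h import *
rep()
E
```

```text
t 5.42 tcp [0.3978 0.2464 0.0406] inframe mm [-99.9  34.7  40.6] yaw -21.41 zax [ 0.05   0.011 -0.999] f [ 0.1  1.1 -0.6]
```

Request:
{"method": "jog_arm", "body": {"increments": [{"dx": -2,"dy": 5,"dz": 5,"twist": 0,"grip": 1},{"dx": 0,"dy": 3,"dz": 4,"twist": 0,"grip": 1},{"dx": 0,"dy": 0,"dz": 0,"twist": 0,"grip": 1}]}}

```text
time: 5.67
tool_pos: [0.3962, 0.2411, 0.0344]
tcp_rot: [-3.063, 0.576, -0.084]
ft_force: [0.2, 0.5, -0.2]
finger_gap: 0.0006
```

```bash
python3 - <<'E'
from h import *
rep()
E
```

```text
t 5.67 tcp [0.3962 0.2411 0.0344] inframe mm [-99.4  29.1  34.4] yaw -21.37 zax [ 0.057  0.014 -0.998] f [ 0.2  0.5 -0.2]
```

Request:
{"method": "jog_arm", "body": {"increments": [{"dx": 6,"dy": 3,"dz": 3,"twist": 0,"grip": 1},{"dx": 9,"dy": 1,"dz": 2,"twist": 0,"grip": 1},{"dx": 9,"dy": 0,"dz": 0,"twist": 0,"grip": 1},{"dx": 9,"dy": 0,"dz": 0,"twist": 0,"grip": 1},{"dx": 8,"dy": 0,"dz": 0,"twist": 0,"grip": 1}]}}

```text
time: 6.08
tool_pos: [0.4356, 0.2207, 0.0324]
tcp_rot: [-3.062, 0.575, -0.085]
ft_force: [0.9, 0.3, -0.6]
finger_gap: 0.0006
```

```bash
python3 - <<'E'
from h import *
rep()
im=vision.capture('wrist');cv2.imwrite('pics/w3.png',im)
E
```

```text
t 6.08 tcp [0.4356 0.2207 0.0324] inframe mm [-55.3  24.7  32.4] yaw -21.31 zax [ 0.058  0.014 -0.998] f [ 0.9  0.3 -0.6]
```

View pics/w3.png

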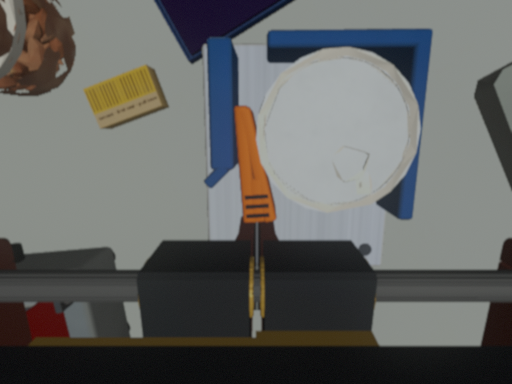

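Request:
{"method": "jog_arm", "body": {"increments": [{"dx": 6,"dy": 0,"dz": 0,"twist": 0,"grip": 1},{"dx": 6,"dy": 0,"dz": 0,"twist": 0,"grip": 1},{"dx": 6,"dy": 0,"dz": 0,"twist": 0,"grip": 1}]}}

```text
time: 6.38
tool_pos: [0.4472, 0.2152, 0.0323]
tcp_rot: [-3.06, 0.586, -0.062]
ft_force: [-25.6, 23.0, 15.9]
finger_gap: 0.0006
```

```bash
python3 - <<'E'
from h import *
rep()
im=vision.capture('wrist');cv2.imwrite('pics/w4.png',im)
E
```

```text
t 6.38 tcp [0.4472 0.2152 0.0323] inframe mm [-42.4  23.8  32.3] yaw -21.7 zax [ 0.044  0.018 -0.999] f [-25.6  23.   15.9]
```

View pics/w4.png

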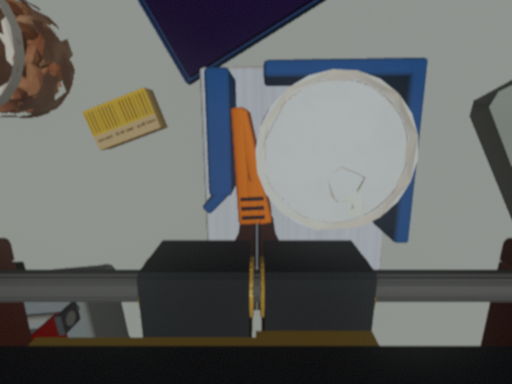

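Request:
{"method": "jog_arm", "body": {"increments": [{"dx": -3,"dy": 0,"dz": 0,"twist": 0,"grip": 1},{"dx": -2,"dy": 0,"dz": 0,"twist": 0,"grip": 1}]}}

```text
time: 6.6
tool_pos: [0.4407, 0.2172, 0.0317]
tcp_rot: [-3.061, 0.586, -0.054]
ft_force: [-0.5, -0.3, 0.1]
finger_gap: 0.0003
```

```bash
cat >> h.py <<'E'
def wr(name):
    rep(); W=cam('wrist'); im=vision.capture('wrist'); cv2.imwrite(f'pics/{name}.png',im); return W,im
E
python3 - <<'E'
from h import *
W,im=wr('w5')
cv2.imwrite('pics/w5c.png',cv2.resize(im[40:260,180:450],None,fx=2.7,fy=2.7,interpolation=2))
np.savez('w5.npz',*W)
E
```

```text
t 6.6 tcp [0.4407 0.2172 0.0317] inframe mm [-49.2  23.3  31.7] yaw -21.71 zax [ 0.039  0.018 -0.999] f [-0.5 -0.3  0.1]
```

View pics/w5c.png

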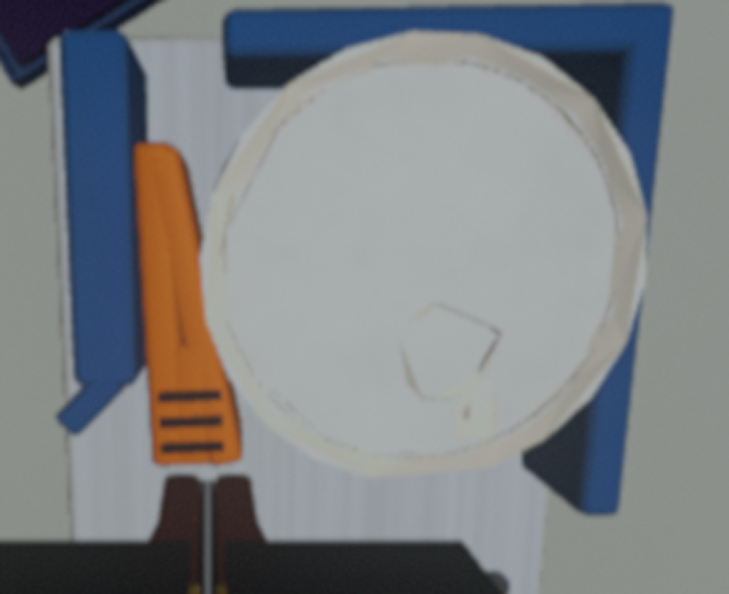

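```bash
python3 - <<'E'
from h import *
d=np.load('w5.npz');W=(d['arr_0'],d['arr_1'],d['arr_2'])
g=lambda p:((p[0]+.5)/2.7-.5+180,(p[1]+.5)/2.7-.5+40)
for n,p,z in [('tailL',(155,462),.048),('tailR',(241,462),.048),('noseL',(135,147),.048),('flare tip near',(76,433),.051),('flare tip left',(58,418),.051),('fence bend',(137,378),.051),('fence end in',(124,32),.051),('fence end out',(65,32),.051),('rw front in',(585,512),.051),('rw front out',(617,512),.051),('back corner out',(671,5),.051),('back wall left out',(228,14),.051),('bw left in',(228,53),.051),('can L',(202,265),.060),('can R',(646,250),.060),('can back',(430,30),.063),('can front',(380,475),.063)]:
    print(n,np.round(1e3*infr(atz(W,g(p),z),PL),1))
E
```

```text
tailL [-30.8  32.2  48. ]
tailR [-30.7  15.7  48. ]
noseL [27.2 34.8 48. ]
flare tip near [-24.3  46.7  51. ]
flare tip left [-21.4  50.   51. ]
fence bend [-13.8  35.   51. ]
fence end in [45.4 35.8 51. ]
fence end out [45.5 45.8 51. ]
rw front in [-39.2 -49.   51. ]
rw front out [-39.2 -54.9  51. ]
back corner out [ 48.6 -54.4  51. ]
back wall left out [48.  18.3 51. ]
bw left in [42.  18.3 51. ]
can L [ 7.1 22.5 60. ]
can R [  9.4 -50.3  60. ]
can back [ 42.5 -12.6  63. ]
can front [-28.5  -8.1  63. ]
```

Request:
{"method": "jog_arm", "body": {"increments": [{"dx": 4,"dy": 0,"dz": 0,"twist": 0,"grip": 1},{"dx": 3,"dy": -3,"dz": 0,"twist": 0,"grip": 1},{"dx": 3,"dy": -3,"dz": 0,"twist": 0,"grip": 1},{"dx": 3,"dy": -3,"dz": 0,"twist": 0,"grip": 1}]}}

```text
time: 6.98
tool_pos: [0.4555, 0.2193, 0.0321]
tcp_rot: [-3.064, 0.586, -0.049]
ft_force: [-11.1, -0.5, 6.5]
finger_gap: 0.0003
```

```bash
python3 - <<'E'
from h import *
s,R=rep()
print(R.T@s['ft_force'])
E
```

```text
t 6.98 tcp [0.4555 0.2193 0.0321] inframe mm [-36.3  30.7  32.1] yaw -21.68 zax [ 0.035  0.015 -0.999] f [-11.1  -0.5   6.5]
[-9.91425091  4.33590756 -6.93945983]
```

Request:
{"method": "jog_arm", "body": {"increments": [{"dx": 3,"dy": 0,"dz": 0,"twist": 0,"grip": 1},{"dx": 3,"dy": -1,"dz": 0,"twist": 0,"grip": 1},{"dx": 3,"dy": 0,"dz": 0,"twist": 0,"grip": 1}]}}

```text
time: 7.23
tool_pos: [0.4555, 0.2189, 0.0316]
tcp_rot: [-3.064, 0.594, -0.02]
ft_force: [-9.7, 9.4, 11.3]
finger_gap: 0.0001
```

```bash
python3 - <<'E'
from h import *
s,R=rep()
print(R.T@s['ft_force'])
W,im=wr('w6')
cv2.imwrite('pics/w6c.png',cv2.resize(im[40:260,180:450],None,fx=2.7,fy=2.7,interpolation=2))
np.savez('w6.npz',*W)
E
```

```text
t 7.23 tcp [0.4555 0.2189 0.0316] inframe mm [-36.1  30.2  31.6] yaw -21.96 zax [ 0.017  0.017 -1.   ] f [-9.7  9.4 11.3]
[-12.46348826  -5.37460151 -11.30071278]
t 7.23 tcp [0.4555 0.2189 0.0316] inframe mm [-36.1  30.2  31.6] yaw -21.96 zax [ 0.017  0.017 -1.   ] f [-9.7  9.4 11.3]
```

View pics/w6c.png

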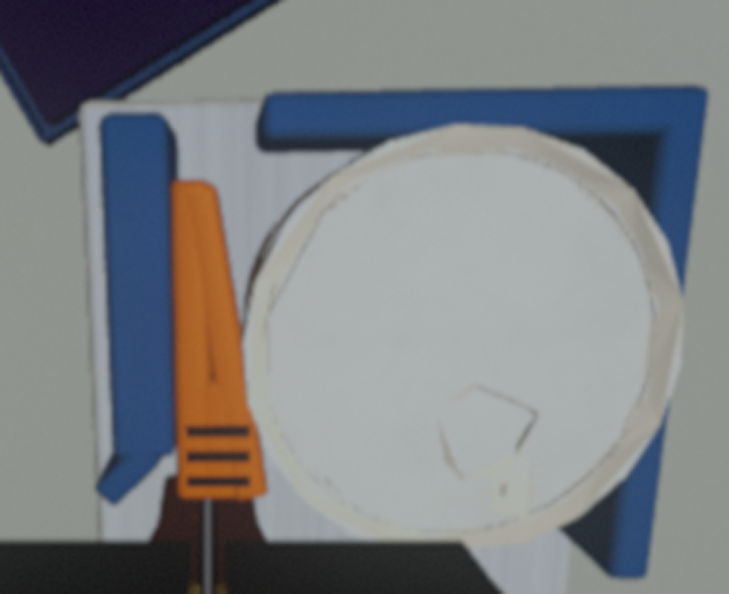

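Request:
{"method": "jog_arm", "body": {"increments": [{"dx": -6,"dy": 0,"dz": 0,"twist": 0,"grip": 1},{"dx": -15,"dy": 0,"dz": 0,"twist": 0,"grip": 1},{"dx": -15,"dy": 0,"dz": -15,"twist": 0,"grip": 1},{"dx": -5,"dy": 0,"dz": -35,"twist": -1,"grip": 1},{"dx": 0,"dy": 0,"dz": -40,"twist": -2,"grip": 1},{"dx": 0,"dy": 0,"dz": -40,"twist": -2,"grip": 1},{"dx": 0,"dy": 0,"dz": -30,"twist": 0,"grip": 1}]}}

```text
time: 7.87
tool_pos: [0.4082, 0.2318, 0.1901]
tcp_rot: [-3.095, 0.457, -0.005]
ft_force: [1.1, 0.7, -1.1]
finger_gap: 0.0007
```

```bash
python3 - <<'E'
from h import *
rep(BX)
S=cam('scene');T=cam('top')
print('jar lid',tri([(S,(155,369)),(T,(66,265))]))
for c in ['top','scene','wrist']:
    im=vision.capture(c);cv2.imwrite(f'pics/{c}7.png',im)
    for t in ['nut_can','wedge','cover_lip','cover_hinge','switch_box']:
        print(c,t,[(np.round(1e3*infr(d['at'],PL if t in('nut_can','wedge') else BX),1).tolist(),round(d['conf'],2)) for d in finder.pinpoint(c,t)[:3]])
s=cv2.imread('pics/wrist7.png')
E
```

```text
t 7.87 tcp [0.4082 0.2318 0.1901] inframe mm [  28.2 -139.3  190.1] yaw -16.79 zax [ 0.005  0.012 -1.   ] f [ 1.1  0.7 -1.1]
jar lid [0.36282365 0.53029729 0.0405384 ]
top nut_can [([3.6, -7.8, 19.3], 0.9), ([177.2, -83.9, -0.9], 0.32)]
top wedge [([-199.0, 2.6, 1.9], 0.71), ([205.1, 161.2, -4.7], 0.71), ([5.2, 37.5, 18.0], 0.53)]
top cover_lip []
top cover_hinge [([88.5, -145.5, 28.3], 0.27)]
top switch_box []
scene nut_can [([4.9, -12.9, 16.5], 0.66)]
scene wedge [([-200.3, 1.6, -2.6], 0.91), ([2.9, 35.4, 17.6], 0.76)]
scene cover_lip [([-49.1, -1.0, 54.7], 0.79), ([107.0, -166.4, 0.6], 0.47)]
scene cover_hinge [([35.6, 3.0, 55.6], 0.77)]
scene switch_box []
wrist nut_can [([6.3, -10.6, 20.6], 0.84)]
wrist wedge [([3.7, 35.6, 16.3], 0.93)]
wrist cover_lip [([5.5, 5.0, -1.4], 0.41)]
wrist cover_hinge [([37.3, 1.5, 51.8], 0.77)]
wrist switch_box [([3.9, 4.8, -4.0], 0.64)]
```

View pics/wrist7.png

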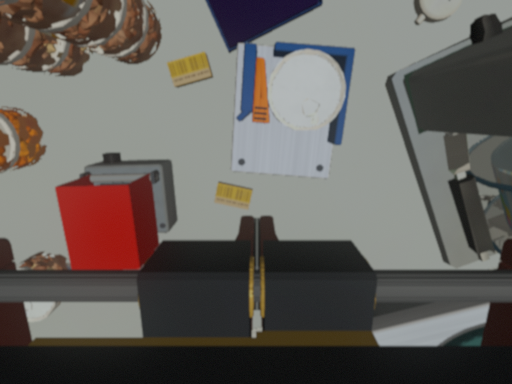

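View pics/top7.png

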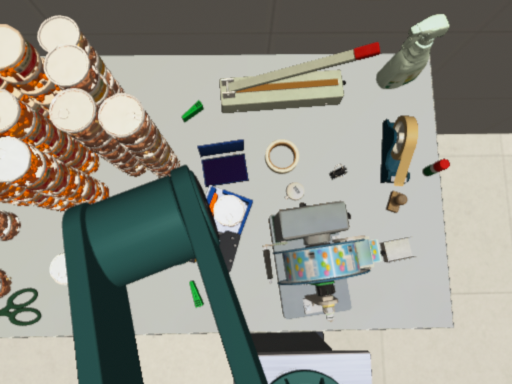

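```bash
python3 - <<'E'
from h import *
T=cam('top')
for p in [(100,200),(75,208),(175,178),(110,185),(20,210),(40,205),(130,175)]: print(p,np.round(atz(T,p,0.02),3),np.round(1e3*infr(atz(T,p,0.02),BX)))
im=cv2.imread('pics/w1.png');cv2.imwrite('pics/w1c.png',cv2.resize(im[0:260,0:260],None,fx=2.2,fy=2.2))
E
```

```text
(100, 200) [0.513 0.467 0.02 ] [ 64. 116.  20.]
(75, 208) [0.495 0.525 0.02 ] [ 31. 166.  20.]
(175, 178) [0.563 0.291 0.02 ] [161. -40.  20.]
(110, 185) [0.549 0.445 0.02 ] [104. 104.  20.]
(20, 210) [0.492 0.653 0.02 ] [ -7. 288.  20.]
(40, 205) [0.503 0.607 0.02 ] [ 16. 248.  20.]
(130, 175) [0.572 0.398 0.02 ] [140.  66.  20.]
```

View pics/w1c.png

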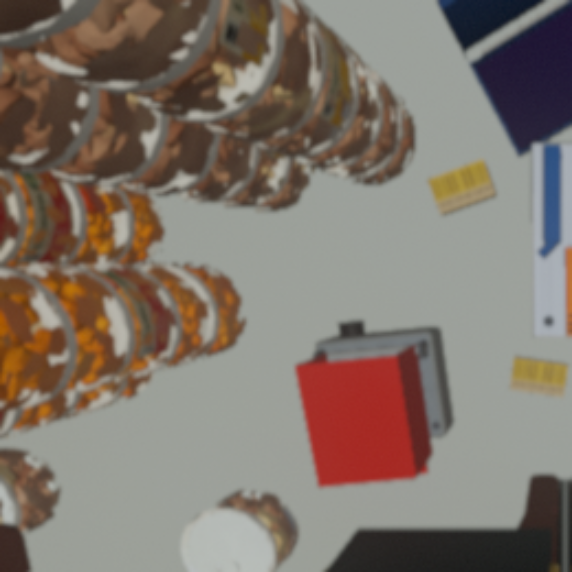

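Request:
{"method": "jog_arm", "body": {"increments": [{"dx": -24,"dy": -28,"dz": 0,"twist": 0,"grip": 1},{"dx": -24,"dy": -28,"dz": 0,"twist": 0,"grip": 1},{"dx": -24,"dy": -28,"dz": 0,"twist": 0,"grip": 1},{"dx": -24,"dy": -28,"dz": 0,"twist": 0,"grip": 1},{"dx": -24,"dy": -20,"dz": 0,"twist": -0.8,"grip": 1},{"dx": 0,"dy": 0,"dz": 0,"twist": 0,"grip": 1}]}}

```text
time: 9.27
tool_pos: [0.3331, 0.3981, 0.1898]
tcp_rot: [-3.094, 0.453, -0.008]
ft_force: [0.3, 0.3, 0.7]
finger_gap: 0.0006
```

```bash
python3 - <<'E'
from h import *
rep(BX)
W,im=wr('w8')
for n in ['cover_lip','cover_hinge']:
    print(n,[(np.round(1e3*infr(d['at'],BX),1).tolist(),round(d['conf'],2)) for d in finder.pinpoint('wrist',n)[:3]])
E
```

```text
t 9.27 tcp [0.3331 0.3981 0.1898] inframe mm [-89.8  -0.2 189.8] yaw -16.66 zax [ 0.007  0.014 -1.   ] f [0.3 0.3 0.7]
t 9.27 tcp [0.3331 0.3981 0.1898] inframe mm [-215.7  152.2  189.8] yaw -16.66 zax [ 0.007  0.014 -1.   ] f [0.3 0.3 0.7]
cover_lip [([-55.8, 2.9, 52.5], 0.79)]
cover_hinge []
```

View pics/w8.png

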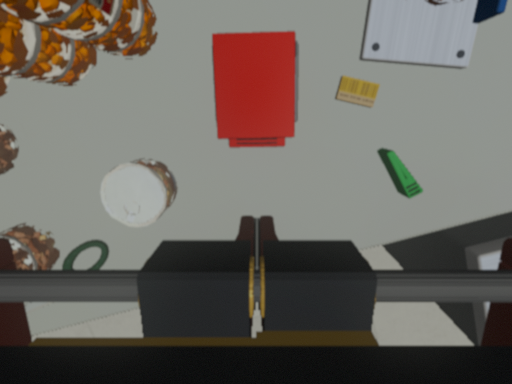

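```bash
python3 - <<'E'
from h import *
W=cam('wrist')
for n,p,z in [('lipL',(229,147),.0575),('lipR',(285,147),.0575),('fL',(219,139),.104),('fR',(296,137),.104),('bL',(213,34),.104),('bR',(294,31),.104)]:
    print(n,np.round(1e3*infr(atz(W,p,z),BX),1))
E
```

```text
lipL [-48.7  24.1  57.5]
lipR [-49.4 -31.2  57.5]
fL [-37.5  27.2 104. ]
fR [-36.8 -36.5 104. ]
bL [ 41.7  28.2 104. ]
bR [ 42.7 -33.6 104. ]
```

Request:
{"method": "jog_arm", "body": {"increments": [{"dx": 0,"dy": 1,"dz": 36,"twist": 0,"grip": 1},{"dx": 0,"dy": 1,"dz": 38,"twist": 0,"grip": 1},{"dx": 0,"dy": 0,"dz": 38,"twist": 0,"grip": 1},{"dx": 0,"dy": 0,"dz": 28,"twist": 0,"grip": 1},{"dx": 0,"dy": 0,"dz": 10,"twist": 0,"grip": 1},{"dx": 0,"dy": 0,"dz": 0,"twist": 0,"grip": 1}]}}

```text
time: 9.92
tool_pos: [0.3451, 0.3884, 0.0378]
tcp_rot: [-3.089, 0.471, -0.023]
ft_force: [-0.2, 0.5, -0.2]
finger_gap: 0.0004
```

```bash
python3 - <<'E'
from h import *
rep(BX)
E
```

```text
t 9.92 tcp [0.3451 0.3884 0.0378] inframe mm [-75.6  -6.1  37.8] yaw -17.34 zax [ 0.017  0.015 -1.   ] f [-0.2  0.5 -0.2]
```

Request:
{"method": "jog_arm", "body": {"increments": [{"dx": 5,"dy": -2,"dz": 2,"twist": -1,"grip": 1},{"dx": 5,"dy": -1,"dz": 1,"twist": 0,"grip": 1},{"dx": 4,"dy": 0,"dz": 0,"twist": 0,"grip": 1}]}}

```text
time: 10.17
tool_pos: [0.3574, 0.3847, 0.035]
tcp_rot: [-3.094, 0.451, -0.01]
ft_force: [-29.0, 21.0, 1.4]
finger_gap: 0.0004
```

```bash
python3 - <<'E'
from h import *
rep(BX)
im=vision.capture('scene');cv2.imwrite('pics/s9.png',cv2.resize(im[210:350,140:300],None,fx=4,fy=4,interpolation=2))
E
```

```text
t 10.17 tcp [0.3574 0.3847 0.035 ] inframe mm [-62.8  -6.3  35. ] yaw -16.6 zax [ 0.008  0.014 -1.   ] f [-29.   21.    1.4]
```

View pics/s9.png

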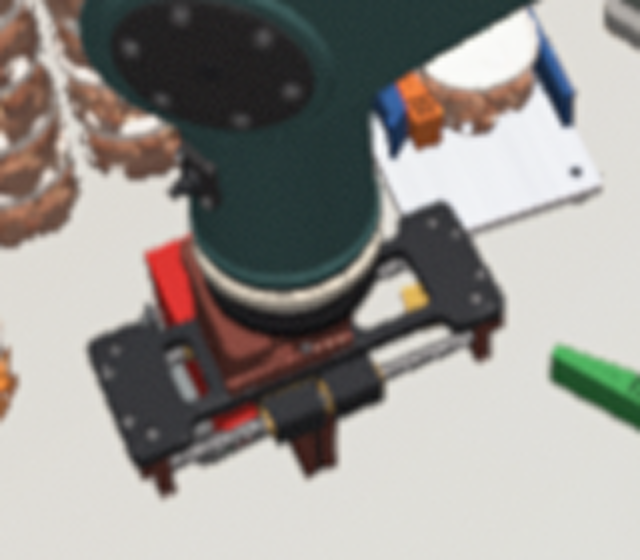

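Request:
{"method": "jog_arm", "body": {"increments": [{"dx": 1.5,"dy": -1,"dz": -8,"twist": 0,"grip": 1},{"dx": 2,"dy": -1,"dz": -8,"twist": 0,"grip": 1}]}}

```text
time: 10.38
tool_pos: [0.3587, 0.385, 0.0519]
tcp_rot: [-3.094, 0.455, -0.001]
ft_force: [-2.4, -1.4, -0.4]
finger_gap: 0.0005
```

```bash
python3 - <<'E'
from h import *
s,R=rep(BX); print(R.T@s['ft_force'])
im=vision.capture('scene');cv2.imwrite('pics/s10.png',cv2.resize(im[210:350,140:300],None,fx=4,fy=4,interpolation=2))
E
```

```text
t 10.38 tcp [0.3587 0.385  0.0519] inframe mm [-61.6  -5.7  51.9] yaw -16.72 zax [ 0.002  0.014 -1.   ] f [-2.4 -1.4 -0.4]
[-1.92054388  2.036636    0.40738669]
```

View pics/s10.png

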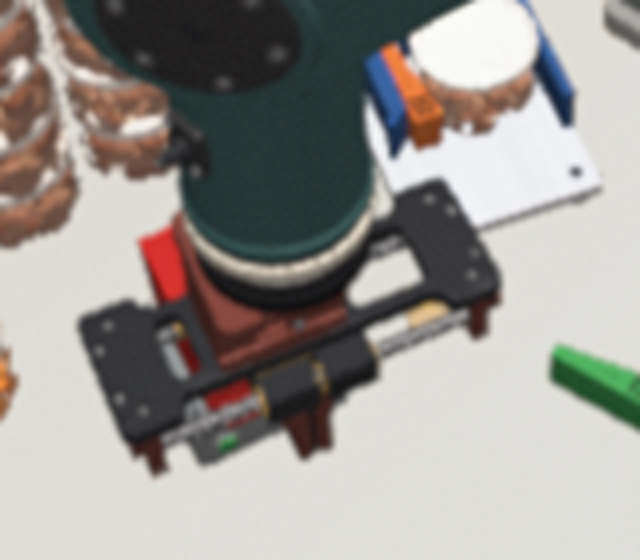

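Request:
{"method": "jog_arm", "body": {"increments": [{"dx": 3.5,"dy": 0,"dz": -8,"twist": 0,"grip": 1},{"dx": 4,"dy": 0,"dz": -8,"twist": 0,"grip": 1},{"dx": 5,"dy": 0,"dz": -7,"twist": 0,"grip": 1}]}}

```text
time: 10.68
tool_pos: [0.3701, 0.3816, 0.0798]
tcp_rot: [-3.091, 0.456, 0.002]
ft_force: [-4.5, 2.4, 2.1]
finger_gap: 0.0006
```

```bash
python3 - <<'E'
from h import *
s,R=rep(BX); print(R.T@s['ft_force'])
im=vision.capture('scene');cv2.imwrite('pics/s11.png',cv2.resize(im[210:350,140:300],None,fx=4,fy=4,interpolation=2))
E
```

```text
t 10.68 tcp [0.3701 0.3816 0.0798] inframe mm [-49.7  -5.9  79.8] yaw -16.79 zax [ 0.001  0.017 -1.   ] f [-4.5  2.4  2.1]
[-5.00005445 -1.02771359 -2.03079477]
```

View pics/s11.png

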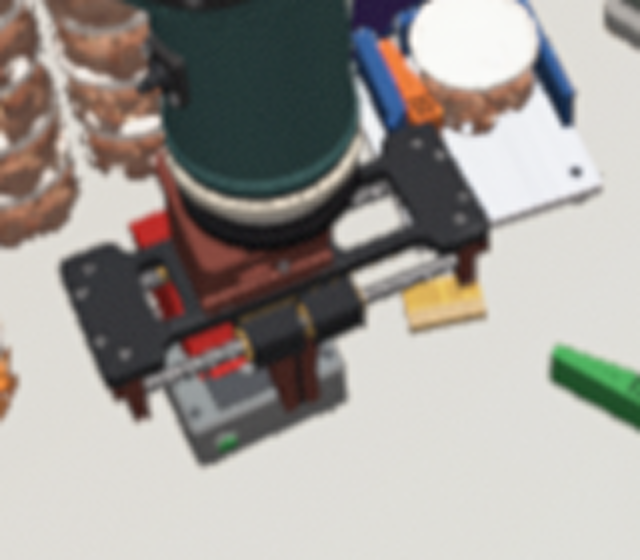

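Request:
{"method": "jog_arm", "body": {"increments": [{"dx": 5,"dy": 0,"dz": -1,"twist": 0,"grip": 1},{"dx": 6,"dy": 0,"dz": 0,"twist": 0,"grip": 1},{"dx": 6,"dy": 0,"dz": 0,"twist": 0,"grip": 1}]}}

```text
time: 10.98
tool_pos: [0.3774, 0.38, 0.0885]
tcp_rot: [-3.083, 0.466, 0.029]
ft_force: [-21.5, 8.6, 18.9]
finger_gap: 0.0006
```

```bash
python3 - <<'E'
from h import *
s,R=rep(BX); print(R.T@s['ft_force'])
im=vision.capture('scene');cv2.imwrite('pics/s12.png',cv2.resize(im[210:350,140:300],None,fx=4,fy=4,interpolation=2))
E
```

```text
t 10.98 tcp [0.3774 0.38   0.0885] inframe mm [-42.3  -5.3  88.5] yaw -17.17 zax [-0.015  0.026 -1.   ] f [-21.5   8.6  18.9]
[-23.53060218  -2.27108143 -18.38213725]
```

View pics/s12.png

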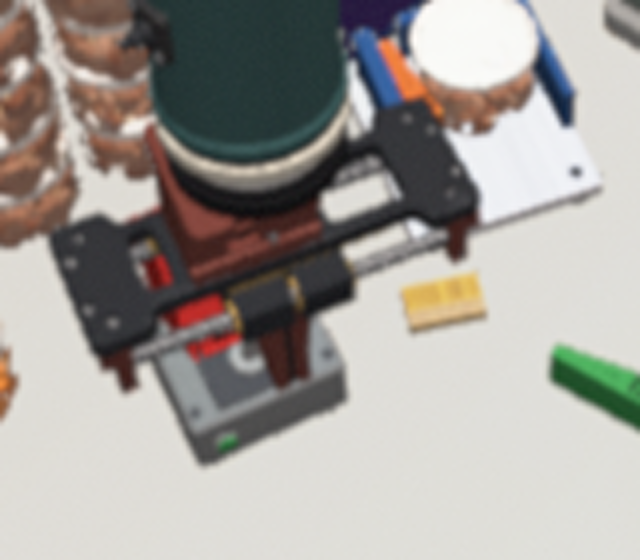

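Request:
{"method": "jog_arm", "body": {"increments": [{"dx": 4.5,"dy": 0,"dz": -5,"twist": 0,"grip": 1},{"dx": 4.5,"dy": 0,"dz": -4,"twist": 0,"grip": 1}]}}

```text
time: 11.2
tool_pos: [0.3859, 0.3777, 0.1007]
tcp_rot: [-3.08, 0.464, 0.029]
ft_force: [1.2, -0.1, -0.6]
finger_gap: 0.0004
```

```bash
python3 - <<'E'
from h import *
s,R=rep(BX); print(R.T@s['ft_force'])
E
```

```text
t 11.2 tcp [0.3859 0.3777 0.1007] inframe mm [-33.4  -5.2 100.7] yaw -17.13 zax [-0.014  0.029 -0.999] f [ 1.2 -0.1 -0.6]
[ 1.19575485 -0.26671125  0.54460938]
```

```bash
python3 - <<'E'
from h import *
im=vision.capture('scene');cv2.imwrite('pics/s13.png',cv2.resize(im[210:350,140:300],None,fx=4,fy=4,interpolation=2))
im=vision.capture('wrist');cv2.imwrite('pics/w13.png',im)
E
```

```text
(no output)
```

View pics/s13.png

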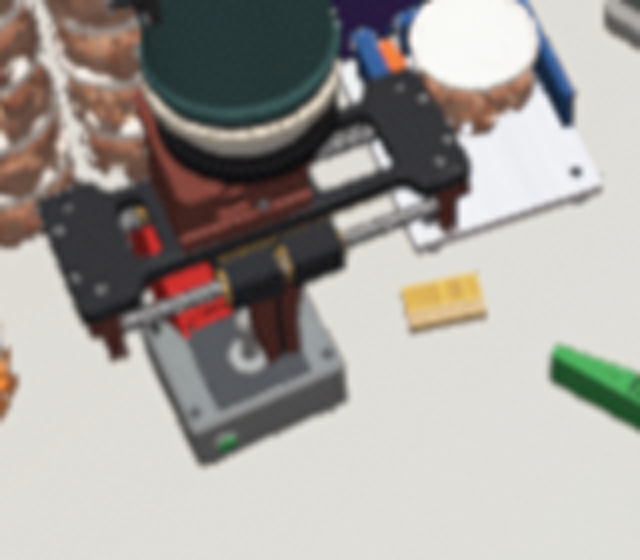

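View pics/w13.png

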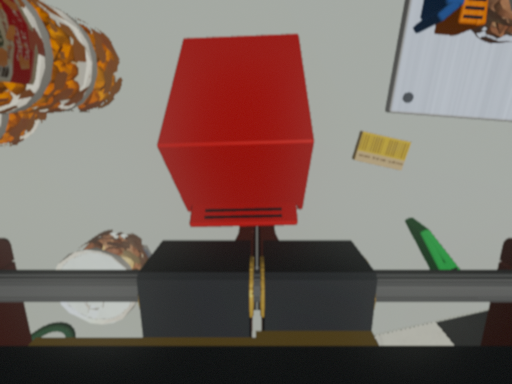

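Request:
{"method": "jog_arm", "body": {"increments": [{"dx": 0.5,"dy": -3,"dz": 6,"twist": 0,"grip": 1},{"dx": 0.5,"dy": -3,"dz": 8,"twist": 0,"grip": 1}]}}

```text
time: 11.47
tool_pos: [0.3921, 0.384, 0.0885]
tcp_rot: [-3.076, 0.467, 0.02]
ft_force: [-2.3, -0.7, 1.5]
finger_gap: 0.0004
```

```bash
python3 - <<'E'
from h import *
s,R=rep(BX); print(R.T@s['ft_force'])
im=vision.capture('wrist');cv2.imwrite('pics/w14.png',im)
im=vision.capture('scene');cv2.imwrite('pics/s14.png',cv2.resize(im[210:350,140:300],None,fx=4,fy=4,interpolation=2))
E
```

```text
t 11.47 tcp [0.3921 0.384  0.0885] inframe mm [-29.3   2.5  88.5] yaw -17.27 zax [-0.008  0.032 -0.999] f [-2.3 -0.7  1.5]
[-2.03462629  1.32409108 -1.52176817]
```

View pics/w14.png

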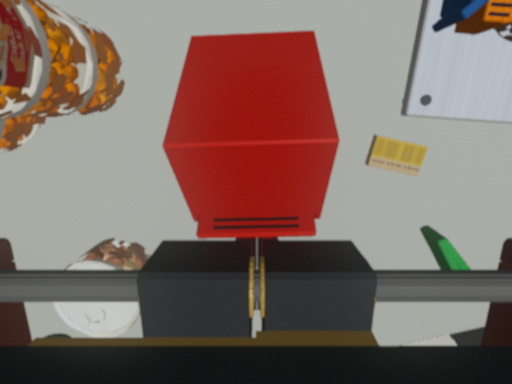

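View pics/s14.png

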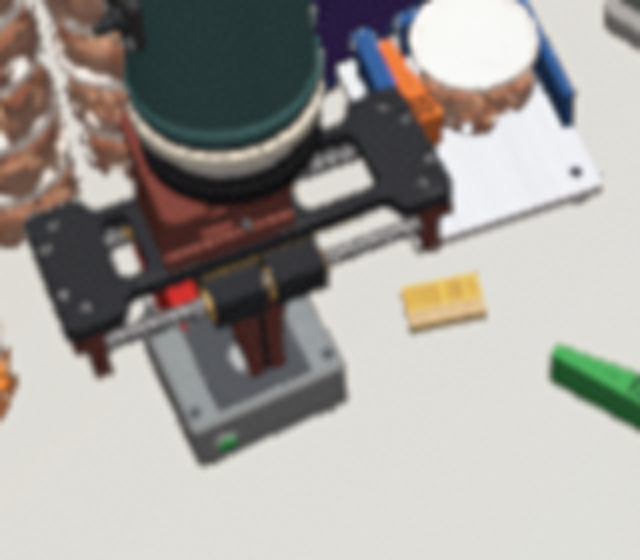

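Request:
{"method": "jog_arm", "body": {"increments": [{"dx": 0,"dy": 0,"dz": 7,"twist": 0,"grip": 1},{"dx": 5,"dy": 0,"dz": 2,"twist": 0,"grip": 1},{"dx": 6,"dy": 0,"dz": 0,"twist": 0,"grip": 1}]}}

```text
time: 11.82
tool_pos: [0.401, 0.3808, 0.0753]
tcp_rot: [-3.079, 0.465, 0.026]
ft_force: [-1.2, 0.7, 1.1]
finger_gap: 0.001
```

```bash
python3 - <<'E'
from h import *
s,R=rep(BX); print(R.T@s['ft_force'])
E
```

```text
t 11.82 tcp [0.401  0.3808 0.0753] inframe mm [-19.8   1.9  75.3] yaw -17.17 zax [-0.013  0.029 -0.999] f [-1.2  0.7  1.1]
[-1.33148104 -0.32244458 -1.02723985]
```

Request:
{"method": "jog_arm", "body": {"increments": [{"dx": 5,"dy": 0,"dz": -1,"twist": 0,"grip": 1},{"dx": 5,"dy": 0,"dz": -1,"twist": 0,"grip": 1}]}}

```text
time: 11.98
tool_pos: [0.4082, 0.3778, 0.0755]
tcp_rot: [-3.08, 0.468, 0.037]
ft_force: [-21.4, 16.0, 2.2]
finger_gap: 0.0004
```

```bash
python3 - <<'E'
from h import *
s,R=rep(BX); print(R.T@s['ft_force'])
im=vision.capture('scene');cv2.imwrite('pics/s15.png',cv2.resize(im[190:330,140:300],None,fx=4,fy=4,interpolation=2))
E
```

```text
t 11.98 tcp [0.4082 0.3778 0.0755] inframe mm [-12.1   1.   75.5] yaw -17.26 zax [-0.02   0.029 -0.999] f [-21.4  16.    2.2]
[-25.23204972  -8.91128057  -1.30410631]
```

View pics/s15.png

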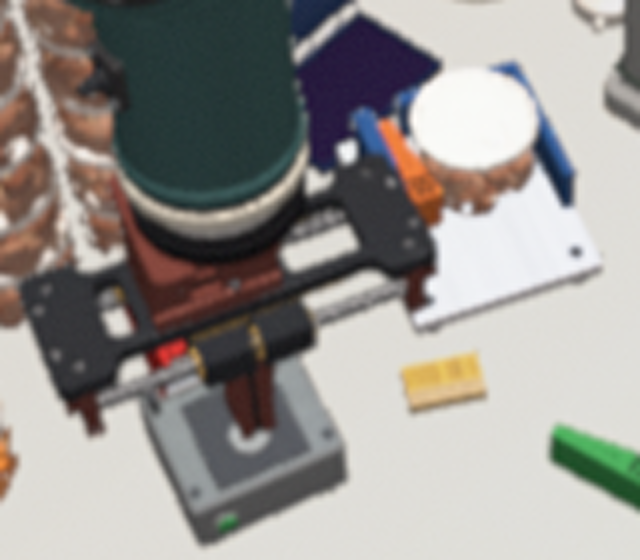

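Request:
{"method": "jog_arm", "body": {"increments": [{"dx": 1,"dy": 0,"dz": 0,"twist": 0,"grip": 1},{"dx": 1,"dy": 0,"dz": 0,"twist": 0,"grip": 1},{"dx": -6,"dy": 0,"dz": 0,"twist": 0,"grip": 1},{"dx": -8,"dy": 0,"dz": 0,"twist": 0,"grip": 1},{"dx": -8,"dy": 0,"dz": 0,"twist": 0,"grip": 1},{"dx": -8,"dy": 0,"dz": 0,"twist": 0,"grip": 1},{"dx": -8,"dy": 0,"dz": 0,"twist": 0,"grip": 1},{"dx": -8,"dy": 0,"dz": 0,"twist": 0,"grip": 1},{"dx": -12,"dy": 0,"dz": 0,"twist": 0,"grip": 1},{"dx": -20,"dy": 0,"dz": 0,"twist": 0,"grip": 1},{"dx": -25,"dy": 0,"dz": 0,"twist": 0,"grip": 1},{"dx": -25,"dy": 0,"dz": -5,"twist": 0,"grip": 1}]}}

```text
time: 13.03
tool_pos: [0.2835, 0.4183, 0.0848]
tcp_rot: [-3.075, 0.479, 0.04]
ft_force: [-0.2, 0.2, 0.8]
finger_gap: 0.0004
```

```bash
python3 - <<'E'
from h import *
s,R=rep(BX)
im=vision.capture('wrist');cv2.imwrite('pics/w16.png',im)
im=vision.capture('scene');cv2.imwrite('pics/s16.png',cv2.resize(im[190:330,140:300],None,fx=4,fy=4,interpolation=2))
E
```

```text
t 13.03 tcp [0.2835 0.4183 0.0848] inframe mm [-143.1    5.6   84.8] yaw -17.69 zax [-0.021  0.033 -0.999] f [-0.2  0.2  0.8]
```

View pics/s16.png

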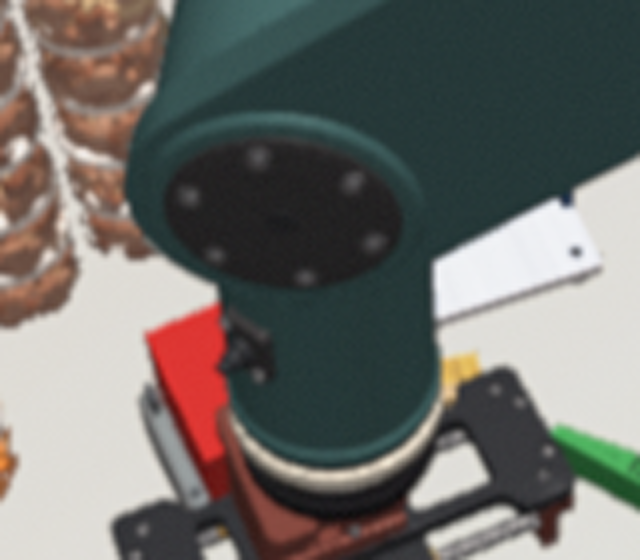

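View pics/w16.png

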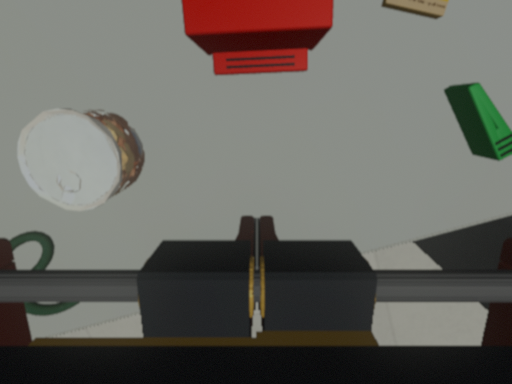

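Request:
{"method": "jog_arm", "body": {"increments": [{"dx": 0,"dy": 0,"dz": -25,"twist": 0,"grip": 1},{"dx": 0,"dy": 0,"dz": -30,"twist": 0,"grip": 1},{"dx": 0,"dy": 0,"dz": -30,"twist": 0,"grip": 1},{"dx": 0,"dy": 0,"dz": -30,"twist": 0,"grip": 1},{"dx": 0,"dy": 10,"dz": -30,"twist": 0,"grip": 1},{"dx": 0,"dy": 15,"dz": -30,"twist": 0,"grip": 1},{"dx": 0,"dy": 15,"dz": -20,"twist": 0,"grip": 1},{"dx": 0,"dy": 0,"dz": 0,"twist": 0,"grip": 1},{"dx": 0,"dy": 0,"dz": 0,"twist": 0,"grip": 1}]}}

```text
time: 13.88
tool_pos: [0.2714, 0.3733, 0.2889]
tcp_rot: [-3.077, 0.463, 0.034]
ft_force: [0.3, 0.6, -1.3]
finger_gap: 0.0007
```

```bash
python3 - <<'E'
from h import *
s,R=rep(BX)
for c in ['wrist','scene']:
    im=vision.capture(c);cv2.imwrite(f'pics/{c}17.png',im)
    for t in ['nut_can','wedge','cover_lip','foam_pad','spare_pad']:
        print(c,t,[(np.round(1e3*infr(d['at'],BX if t=='cover_lip' else PL),1).tolist() if 'pad' not in t else np.round(d['at'],3).tolist(),round(d['conf'],2)) for d in finder.pinpoint(c,t)[:3]])
E
```

```text
t 13.88 tcp [0.2714 0.3733 0.2889] inframe mm [-142.3  -41.   288.9] yaw -17.09 zax [-0.017  0.033 -0.999] f [ 0.3  0.6 -1.3]
wrist nut_can []
wrist wedge [([-201.7, 2.3, -2.5], 0.66)]
wrist cover_lip [([-54.4, 1.9, 54.2], 0.79)]
wrist foam_pad [([0.388, 0.269, -0.003], 0.72)]
wrist spare_pad []
scene nut_can [([7.2, -12.5, 15.8], 0.6)]
scene wedge []
scene cover_lip [([-50.4, -1.0, 53.9], 0.89)]
scene foam_pad [([0.39, 0.267, -0.001], 0.51)]
scene spare_pad [([0.42, 0.376, -0.0], 0.69), ([0.541, 0.268, -0.001], 0.36), ([0.37, 0.386, 0.055], 0.31)]
```

View pics/wrist17.png

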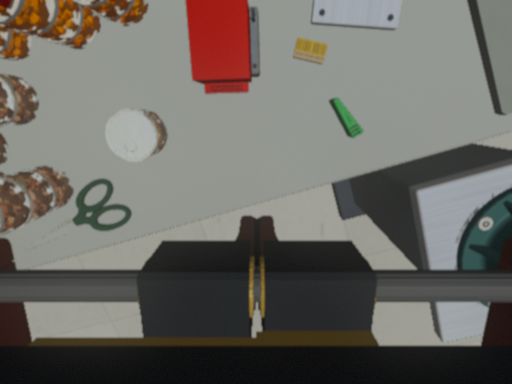

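```bash
python3 - <<'E'
from h import *
im=cv2.imread('pics/scene17.png');cv2.imwrite('pics/s17c.png',cv2.resize(im[160:330,160:330],None,fx=3.5,fy=3.5,interpolation=2))
im=vision.capture('top');cv2.imwrite('pics/t17c.png',cv2.resize(im[160:310,100:290],None,fx=4,fy=4,interpolation=2))
E
```

```text
(no output)
```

View pics/s17c.png

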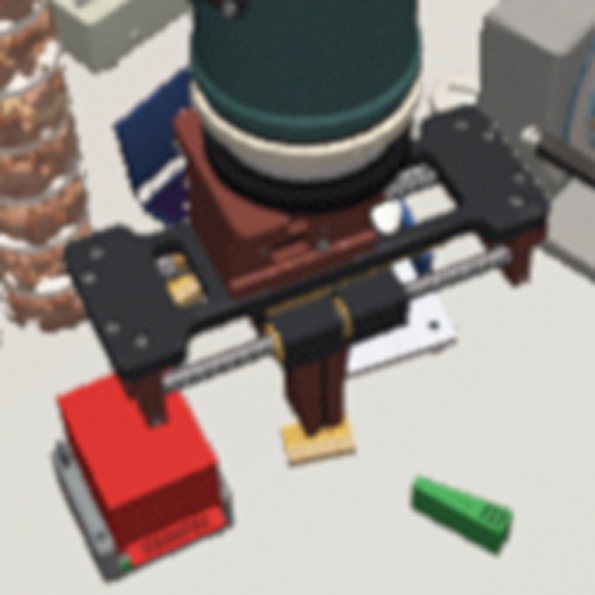

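View pics/t17c.png

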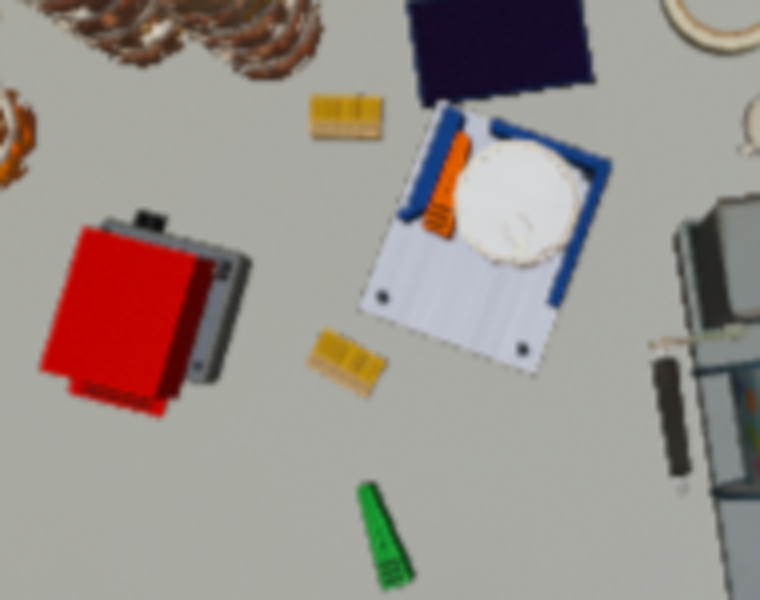

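The top crop shows the wedge jammed, the can in its corner, the cover shut exactly as at the start, and the pads unmoved. Handing in.

```bash
python3 -c "
from workcell import job
print(job.hand_in())"
```

```text
the job is handed in; nothing more can be done
None
```

I handed the job in after about 14 s of robot time. The can is locked in its nest, the toggle was pushed over, and the cover is shut. Hand-in reported no verdict.

- **Wedge:** I pushed the orange wedge with the closed fingers. It first stuck skewed, about 6 mm short of where it ended. I re-pushed it towards the fence until it jammed. The wrist camera then put the wedge at x ≈ +4 mm and the can at about (6, -11) mm in the plate's frame. The can's y readings ranged from -7.8 to -12.9 mm between cameras, against a limit of -11.3 mm. By eye it is tight in the corner.
- **Cover and toggle:** The tool cannot be tilted in this interface, so I lifted the cover by dragging its lip up with the vertical fingers. I then pushed the toggle until it hit its stop, with about 25 N on the fingers. The finger face was then at x ≈ -2 mm, where -1.5 mm is expected with the toggle fully over. At that point I put the cover at about 1.1 rad, worked out from the finger's position rather than measured.
- **Last checks:** The final top picture shows the wedge home, the can in its corner, the cover shut as at the start, and both pads where they were. I did not look at the clip or the whole tape roll again; the arm did not go near them after the first crossing at height. The robot touches nothing.
- **Not confirmed:** The toggle is hidden under the shut cover, so its final position rests only on the push reaching the stop. In the last pictures the network no longer reported the wedge from the scene camera, because the arm was in the way.

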